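# Let a solder reel out of its dispenser with the gate lever

## Task

Press down the padded long end of the dispenser's lever so that its short end raises the heavy steel gate flap, and keep it down until the solder reel behind the gate has rolled all the way into the catch pocket at the low end of the lane. Then let the lever come back up so that the gate shuts behind the reel, and finish with the hand clear. Only press the lever, without lifting it out of its saddle; do not touch the reel or the gate, and leave the other things on the bench where they are.

Things in the scene. Friction and masses are not known exactly. Their poses are not given: they have to be found in the camera images.
- rack: The fixed reel dispenser. Origin on the bench below the middle of the gate's crossing of the lane; z up. The lane, 64 mm wide, floor 45 mm up at the gate, runs along its y axis, 10 degrees down towards -y, from y=+120 to the end wall at y=-200 mm. The gate lies across it along x, hinged at x=+140 mm. The lever stretches along -x; its pad is the part furthest out (x about -262 mm).
- saddle_mid (a point): Fixed point in the rack: middle of the open-topped saddle in which the lever's cross pin rests, 94 mm above the bench, at rack x=-125 mm, y=0.
- lever_pin (a point): Middle of the lever's cross pin (10 mm thick), its pivot. The lever is loose: it only rests with the pin in the saddle. Aluminium bar 22 mm wide, 8 mm thick, 65 mm from the pin to the toe roller under the gate's lip, 170 mm from the pin to the end of the pad.
- lever_pad (a point): Centre of the top of the rubber pad at the lever's long end: press here. Pad 50 mm along the lever, 56 across, 8 thick, 145 mm from the pin. At rest 142 mm above the bench, lever sloping 18 degrees up to it; fully down, on its rubber stop, about 53 mm, shifted sideways 10 mm at most. 1 to 4 N on it raises the gate; let go, the gate's weight brings it back up.
- gate (a joint): Angle of the gate flap about its hinge, rad: 0 shut, grows as it rises. A steel plate 195 mm long, 50 mm high, 14 mm thick, about 1.2 kg. The lever fully down raises it to about 0.2; the reel can pass from about 0.13.
- gate_lip (a point): Underside of the lip at the gate's free end, where the lever's toe roller bears; 85 mm above the bench when shut.
- reel_mid (a point): Centre of the solder reel that waits in the lane: grey flanges 40 mm across, 45 mm wide, axis across the lane, 0.1 kg. It leans on the shut gate on the uphill (+y) side and rolls by itself, in about a second, when the gate is up.
- pocket_mid (a point): Fixed point in the rack, about the centre of the reel when it lies in the catch pocket, against the end wall at the lane's low end (rack x=0, y=-177 mm). The pocket is the last 70 mm of the lane, with taller sides.
- spare_reel: Bystander: a second solder reel, standing on its flange on the bench, 40 mm across, 45 mm tall. Origin under its centre.
- flux_jar: Bystander: amber jar, 42 mm across, 50 mm tall. Origin under its centre.
- driver: Bystander: screwdriver 170 mm long lying on the bench along its x axis.
Not all that is in view belongs to the job. Of the things that look like the part that bears lever_pin, the larger one is meant. What is shaped like the part that bears reel_mid but pink is not meant.

How it is judged:
On the way, in this order (a step that is already met when the one before it is completed fails the run):
1. the lever, pressed by the robot, raises the gate (value of joint gate above 0.07 rad and contact force between lever and gate above 0.3 N and contact force between any of the fingers, the arm and lever above 0.2 N), for 0.05 s.
2. the reel rolls into the catch pocket (y of reel_mid in the frame of rack below -0.14 m and x of reel_mid in the frame of rack between -0.03 and 0.03 m and z of reel_mid in the frame of rack below 0.06 m), for 0.2 s.
At the end, for the whole second after the job is handed in: The reel lies still in the catch pocket (its centre more than 140 mm downhill of the gate, between the lane's sides and under 60 mm high), the gate is shut (under 0.03 rad), and the lever rests in its saddle (pin within 10 mm of it) with its pad up again (above 125 mm) (all of step 2 and linear speed of reel below 0.02 m/s and value of joint gate below 0.03 rad and distance between lever_pin and saddle_mid below 0.01 m and height (world z) of lever_pad above 0.125 m); the robot touches nothing.
It fails at once if the lever is lifted out of its saddle (pin over 12 mm from it) (distance between lever_pin and saddle_mid above 0.012 m).
It fails at once if the robot touches the reel (contact force between any of the fingers, the arm and reel above 0.3 N).
It fails at once if the robot touches the gate (contact force between any of the fingers, the arm and gate above 0.3 N).
It fails at once if the reel leaves the lane (z of reel_mid in the frame of rack above 0.11 m or x of reel_mid in the frame of rack above 0.04 m or x of reel_mid in the frame of rack below -0.04 m).
It fails at once if a bystander (spare reel, flux jar, screwdriver) is moved by more than 20 mm (distance of any of spare_reel, flux_jar, driver from where it was at the start of the episode above 0.02 m).
It also fails if it takes over 32 s, if anything falls off the work surface, if the arm or the gripper's body presses on something with over 40 N, if the wrist force passes 120 N, or if a joint passes its speed limit or range.

## Robot

A 7-joint arm with a two-finger parallel gripper is mounted at the origin on the work surface. World frame = base frame: x ahead of the robot, y to its left, z up, the work surface at z = 0. Lengths are in m, angles in rad, forces in N, time in s.
With the tool pointing down it reaches from about 0.425 to 0.875 m from the base axis. Payload 4.7 kg.
Tool frame: the origin (TCP) lies midway between the tips of the shut fingers; the grasp point (between the pads) lies 19 mm behind it; z points along the fingers, y is the direction in which the jaws open and shut (so a half turn about z gives the same grasp; the last joint's range is limited). The gripper opens to 87 mm and grips with 3 to 60 N. Pads are 19 mm wide; open, the fingers measure 117 mm over their backs; the gripper's body (75 mm by 190 mm) begins 51 mm behind the grasp point.
Start: joints at [-1.189, 0.321, -0.07, 1.45, 0.023, 1.371, -0.057], TCP at [0.234, 0.607, 0.223] pointing down, gripper open.
Joint ranges: [-2.86, 2.86], [-0.3, 2.09], [-1.38, 1.24], [0.06, 2.45], [-1.56, 4.7], [0.09, 2.05], [-2.69, 2.69]. Speed limits (rad/s): [2.57, 2.57, 3.14, 3.14, 3.14, 3.14, 3.14].

## Interface

Orientations are given as a rotation vector (axis times angle).
In Python, from bench import * gives the robot as it stands. The module is installed in compiled form; this text tells all that it offers.
- The arm moves only by the tool play_rows, never from a script. Its argument "series" is one flat list of numbers, 7 for each row, row after row: the opening in per cent of the stroke, from 0 (shut) to 100 (fully open), then the shift along the tool's x, y, z in m, then the turn, a rotation vector about the tool's x, y, z in degrees. In form: [fingers, tx, ty, tz, rx, ry, rz, fingers, tx, ty, tz, rx, ry, rz, ...]. A call has 1 to 10 rows; each row is the pose to reach, as a shift and turn from the pose commanded when the call began, along the tool's axes at that moment; what a row does not reach only later rows make up. A row lasts 1/12 s, in which the tool goes at most 41.7 mm and 7.16 degrees, less where a joint would pass 70% of its speed; a pose out of reach is approached as far as the arm can. A call with a gripper value outside its range is refused whole. The fingers move at their own pace and stop on an object; "force" is the grip in N (left out, the last holds). Time passes only in rows, so rows that repeat a pose let the fingers close. It gives the time, the measured TCP pose, the force and the opening at its end, in the units of the state.
- get_state(): the state, without advancing time (a new reading comes with each control period).
- get_image(name): name is "scene" or "top" or "wrist"; returns a dict with "frame" (480x640x3 uint8, red, green, blue), "fx", "fy", "cx", "cy" (pixels), "R" (3x3) and "t" (3): a world point X has camera coordinates R X + t. Camera axes: x right, y down, z forward; pixel columns grow to the right and rows downward; lengths in m; the calibration is good to about 2 mm. A picture is of the moment at which its call begins. There is no depth.
- close_job(): hands the job in, once; it reports no verdict.
The state is a dict: "time": time; "joint_positions": joint angles; "qd": joint speeds; "joint_torque": joint torques, N m; "position": TCP position; "tool_rot": TCP orientation; "ft_force": force on the tool from outside, world axes, zero at the start; "torque": the same for the moment, N m; "grip_width": opening from 0.0 (shut) to 1.0 (fully open).
Only numpy, scipy, OpenCV 4.12 (cv2) and the standard library are available. Lean on these libraries where they do the work, as an engineer would, in place of code of your own. Each camera call takes 0.05 s, during which the arm holds its last target.

## Working session

There is one attempt and no reset: what is moved stays moved. The work goes in short steps, Python scripts to look and compute and a tool call to move; the robot and the scene stay as the last step left them, time stands still between calls to the robot, and variables do not carry over. Pictures are saved under pics/ and viewed, and the job is handed in when it is done.

Besides the shell and the picture viewer there is one more tool, called as a command line: name --argument value ..., lists and objects as JSON in quotes. play_rows: Moves the arm, as the interface text tells. Its arguments: {"type":"object","properties":{"series":{"type":"array"},"force":{"type":"number"}},"required":["series"]}

```bash
mkdir -p pics
python3 - <<'E'
from bench import *
import cv2,numpy as np
s=get_state();print({k:np.round(v,3) for k,v in s.items()})
for n in ["scene","top","wrist"]:
    d=get_image(n);cv2.imwrite(f"pics/{n}0.png",cv2.cvtColor(d["frame"],cv2.COLOR_RGB2BGR))
    print(n,d["fx"],d["fy"],d["cx"],d["cy"],np.round(d["R"],4).tolist(),np.round(d["t"],4))
    np.savez(f"pics/{n}0.npz",**d)
E
```

```text
{'time': np.float64(0.0), 'joint_positions': array([-1.189,  0.322, -0.07 ,  1.452,  0.023,  1.371, -0.057]), 'qd': array([ 0.001, -0.001, -0.001,  0.   ,  0.001,  0.001,  0.   ]), 'joint_torque': array([ 1.0000e-03, -4.9131e+01, -4.0400e-01, -3.1253e+01, -6.4000e-02,
        4.4000e-02,  0.0000e+00]), 'position': array([0.234, 0.606, 0.221]), 'tool_rot': array([-5.740e-01, -3.088e+00,  3.000e-03]), 'ft_force': array([-0.051, -0.378,  0.008]), 'torque': array([ 0.021,  0.045, -0.058]), 'grip_width': np.float64(0.998)}
scene 465.05314790827697 465.05314790827697 323.6042485374659 242.40072453974645 [[0.4223, 0.9064, -0.0084], [0.6977, -0.331, -0.6354], [-0.5787, 0.2624, -0.7722]] [-0.2436 -0.334   1.3942]
top 560.2146961306509 560.2146961306509 324.02223173658524 240.91815492605843 [[-0.0054, -0.9995, 0.0298], [-0.9981, 0.0035, -0.0611], [0.061, -0.0301, -0.9977]] [-0.0066  0.5763  1.0216]
wrist 425.78462040745694 425.78462040745694 318.09559242782177 241.23452735978304 [[0.36, 0.933, -0.0022], [0.9031, -0.3479, 0.2519], [0.2342, -0.0927, -0.9678]] [-0.6489 -0.0308  0.3902]
```

View pics/scene0.png

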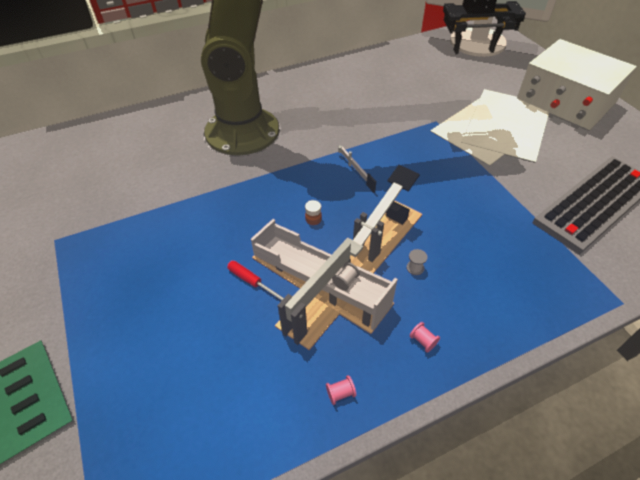

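View pics/top0.png

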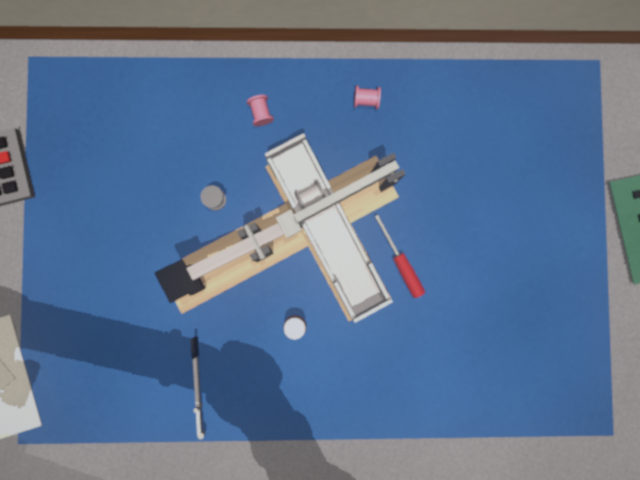

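View pics/wrist0.png

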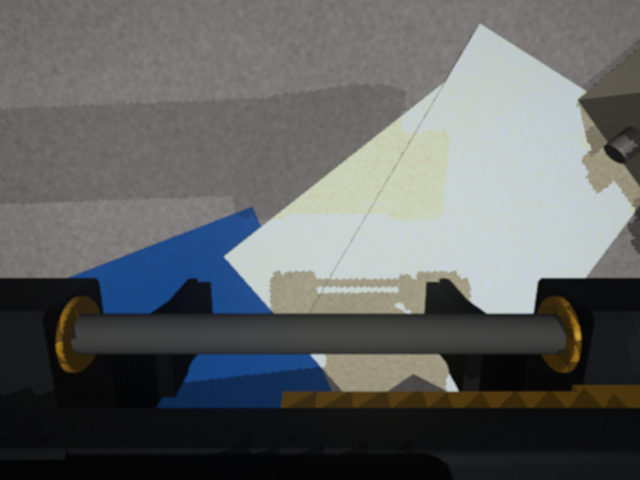

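The scene view shows the dispenser's lever pad at (404,178) and the decoy small lever at (358,170). In the top view these are at (180,281) and (197,390). Grey spare reel is at top (213,197), pink reels at (260,110) and (368,97), jar at (294,328) and driver at (402,262). I choose the larger lever, the one in the saddle, and check it in a crop.

```bash
cat > h.py <<'E'
import numpy as np,cv2
def load(n): return dict(np.load(f"pics/{n}.npz"))
def ray(d,u,v):
    c=np.array([(u-d["cx"])/d["fx"],(v-d["cy"])/d["fy"],1.]);return -d["R"].T@d["t"],d["R"].T@c
def onz(d,u,v,z):
    o,r=ray(d,u,v);return o+r*(z-o[2])/r[2]
def two(d1,p1,d2,p2):
    o1,r1=ray(d1,*p1);o2,r2=ray(d2,*p2)
    k=np.linalg.lstsq(np.c_[r1,-r2],o2-o1,rcond=None)[0]
    a=o1+k[0]*r1;b=o2+k[1]*r2;return (a+b)/2,np.linalg.norm(a-b)
def proj(d,X):
    c=d["R"]@np.asarray(X)+d["t"];return c[:2]/c[2]*d["fx"]+[d["cx"],d["cy"]]
E
python3 - <<'E'
from h import *
t=load("top0");s=load("scene0")
a=cv2.resize(t["frame"][230:330,140:290],None,fx=5,fy=5,interpolation=2)
b=cv2.resize(s["frame"][150:270,340:440],None,fx=4,fy=4,interpolation=2)
cv2.imwrite("pics/ca.png",a[:,:,::-1]);cv2.imwrite("pics/cb.png",b[:,:,::-1])
for n,d,(x0,x1,y0,y1) in (("t",t,(140,215,240,320)),("s",s,(380,430,155,200))):
    g=d["frame"][y0:y1,x0:x1].max(2);m=(g<60).astype(np.uint8)
    N,l,st,c=cv2.connectedComponentsWithStats(m)
    for i in range(1,N):
        if st[i,4]>80: print(n,st[i],c[i]+[x0,y0], cv2.minAreaRect(np.argwhere(l==i)[:,::-1].astype(np.float32)+np.float32([x0,y0])))
E
```

```text
s [  9  11  30  24 381] [403.68503937 177.03149606] ((403.2000427246094, 177.60000610351562), (24.149534225463867, 18.782970428466797), 26.56505012512207)
```

View pics/ca.png

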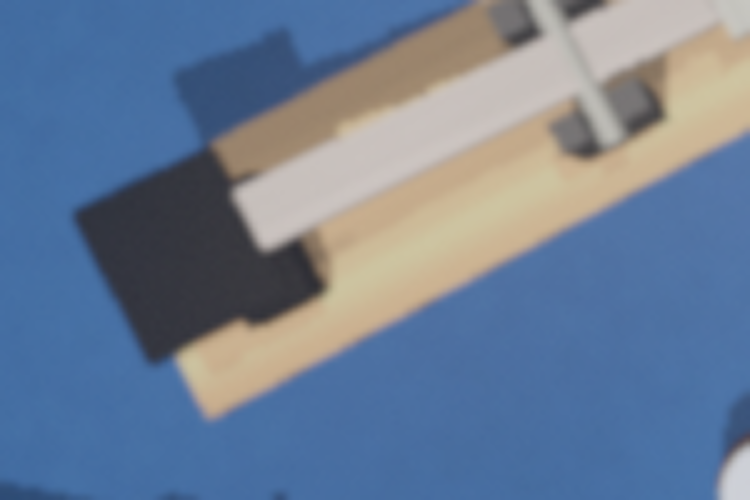

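View pics/cb.png

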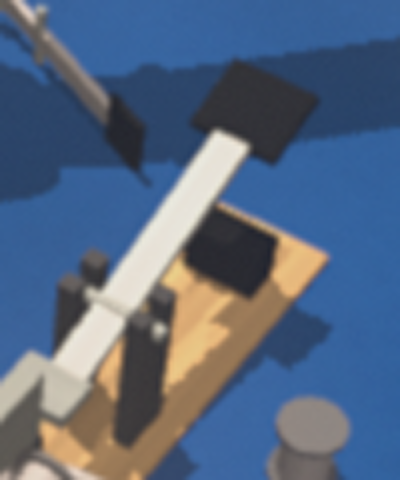

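Run:
```python
from h import *
t=load("top0");s=load("scene0")
p=(176.2,281.1);q=(403.9,177.5)
P,e=two(t,p,s,q);print("pad",P,e,onz(t,*p,.142),onz(s,*q,.142))
pin=two(t,(257,245),s,(340+120/4,150+305/4));print("pin",pin,onz(t,257,245,.094))
A=onz(t,*p,.142);B=onz(t,257,245,.099);d=(A-B);print("dir",np.degrees(np.arctan2(d[1],d[0])),np.hypot(*d[:2]))
G=onz(t,288,224,.09);print("toe/gate tip",G)
for n,u,v,z in (("spare",213,197,.045),("jar",294,328,.05),("decoyA",197,345,.01),("decoyB",199,435,.01)):print(n,onz(t,u,v,z))
print("st",onz(t,184,240,0))
```

```text
pad [0.50495089 0.23512923 0.13826917] 0.0017752047553877936 [0.50458909 0.23345063 0.142     ] [0.50847894 0.23348891 0.142     ]
pin (array([0.56723657, 0.11241096, 0.0940729 ]), np.float64(0.0099695993668328)) [0.56501579 0.10792658 0.094     ]
dir 115.52615046248341 0.13959695633728855
toe/gate tip [0.60132421 0.0550228  0.09      ]
spare [0.65470424 0.19161214 0.045     ]
jar [0.41939686 0.04600737 0.05      ]
decoyA [0.38615496 0.22487478 0.01      ]
decoyB [0.22399641 0.21990064 0.01      ]
st [0.58000619 0.25264827 0.        ]
```

```bash
cat > go.py <<'E'
from bench import *
import numpy as np,sys
from scipy.spatial.transform import Rotation as R
s=get_state();q=R.from_rotvec(s["tool_rot"]);tgt=np.array([float(a) for a in sys.argv[1:4]]);ang=np.radians(float(sys.argv[4]))
y=np.array([np.cos(ang),np.sin(ang),0]);z=np.array([0,0,-1.]);Rt=R.from_matrix(np.c_[np.cross(y,z),y,z])
print("pos",np.round(s["position"],4),"F",np.round(s["ft_force"],2),"t",s["time"],"grip",s["grip_width"])
print("shift",np.round(q.inv().apply(tgt-s["position"]),4),"turn",np.round((q.inv()*Rt).as_rotvec(degrees=True),1))
E
python3 go.py .506 .234 .2 25
```

```text
pos [0.2336 0.6061 0.2217] F [-0.84 -0.55 -0.07] t 0.15 grip 1.0002600967641697
shift [-0.388  -0.2493  0.0221] turn [-0.1  0.  43.9]
```

play_rows --series '[0, -0.015, -0.01, 0, 0, 0, 3, 0, -0.045, -0.03, 0, 0, 0, 8, 0, -0.08, -0.05, 0, 0, 0, 13, 0, -0.11, -0.07, 0, 0, 0, 18, 0, -0.14, -0.09, 0, 0, 0, 23, 0, -0.17, -0.11, 0, 0, 0, 28, 0, -0.2, -0.13, 0, 0, 0, 33, 0, -0.23, -0.148, 0, 0, 0, 38, 0, -0.255, -0.164, 0, 0, 0, 42, 0, -0.265, -0.17, 0, 0, 0, 44]' --force 20

```text
time: 0.98
position: [0.4233, 0.3476, 0.2226]
tool_rot: [1.702, 2.638, -0.001]
ft_force: [-0.1, -0.4, -0.2]
grip_width: 0.327
```

```bash
python3 go.py .506 .234 .18 25
```

```text
pos [0.4233 0.3476 0.2226] F [-0.06 -0.41 -0.15] t 0.9833 grip 0.3274897442121809
shift [-0.1375  0.0285  0.043 ] turn [ 0.   0.1 -0.6]
```

play_rows --series '[0, -0.02, 0.004, 0.006, 0, 0, 0, 0, -0.05, 0.01, 0.015, 0, 0, 0, 0, -0.08, 0.017, 0.022, 0, 0, 0, 0, -0.11, 0.023, 0.026, 0, 0, 0, 0, -0.13, 0.027, 0.03, 0, 0, 0, 0, -0.1375, 0.0285, 0.03, 0, 0, 0, 0, -0.1375, 0.0285, 0.03, 0, 0, 0, 0, -0.1375, 0.0285, 0.03, 0, 0, 0]'

```text
time: 1.65
position: [0.503, 0.2416, 0.1927]
tool_rot: [-1.687, -2.649, -0.001]
ft_force: [0.3, 1.1, 1.2]
grip_width: 0.006
```

```bash
python3 go.py .506 .234 .15 25
python3 - <<'E'
from bench import *
import cv2,numpy as np
for n in ["scene","top"]:
    d=get_image(n);np.savez(f"pics/{n}1.npz",**d)
    f=d["frame"]; f=f[100:280,280:500] if n=="scene" else f[180:340,110:330]
    cv2.imwrite(f"pics/{n}1.png",cv2.resize(f,None,fx=3,fy=3,interpolation=2)[:,:,::-1])
E
```

```text
pos [0.503  0.2416 0.1927] F [0.28 1.06 1.18] t 1.65 grip 0.005627035688100416
shift [-0.0082 -0.0005  0.0426] turn [-0.  -0.1 -0. ]
```

View pics/scene1.png

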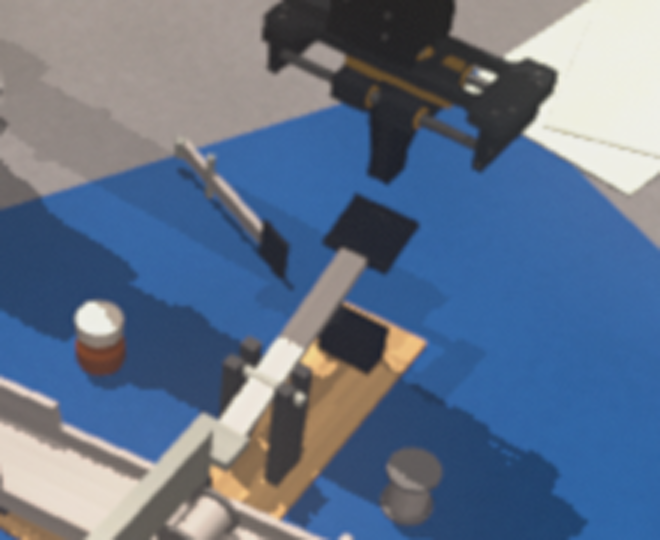

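View pics/top1.png

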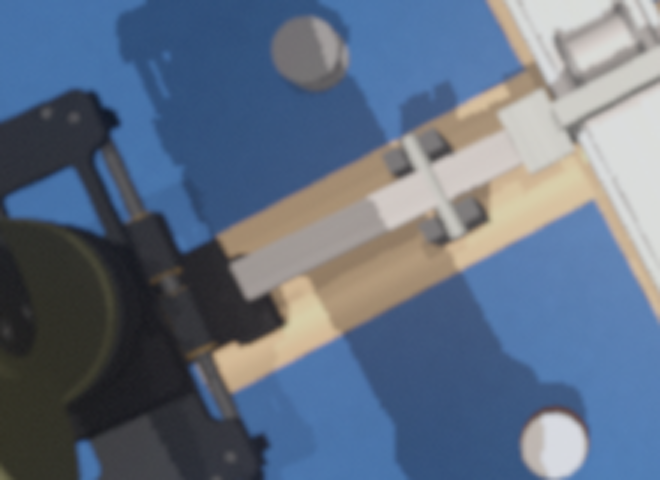

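Hand is just outside and above the pad (scene crop: fingertip at (383,180), pad centre at (371,232)). I'll correct the XY position and approach.

play_rows --series '[0, -0.004, 0, 0.01, 0, 0, 0, 0, -0.006, 0, 0.025, 0, 0, 0, 0, -0.006, 0, 0.035, 0, 0, 0, 0, -0.006, 0, 0.035, 0, 0, 0]'

```text
time: 2.08
position: [0.5041, 0.2343, 0.1546]
tool_rot: [-1.687, -2.647, 0.007]
ft_force: [-1.3, -0.5, 0.1]
grip_width: 0.008
```

```bash
python3 go.py .506 .234 .055 25
python3 - <<'E'
from bench import *
from h import *
d=get_image("scene");f=d["frame"][100:280,280:500]
cv2.imwrite("pics/scene2.png",cv2.resize(f,None,fx=3,fy=3,interpolation=2)[:,:,::-1])
print((proj(d,get_state()["position"])-[280,100])*3,(proj(d,[.506,.234,.142])-[280,100])*3)
E
```

```text
pos [0.5041 0.2343 0.1546] F [-1.25 -0.45  0.12] t 2.0833 grip 0.008118430979009677
shift [-0.0011  0.002   0.0996] turn [-0.3  0.  -0. ]
[372.79948392 215.15882396] [370.56805145 230.27476527]
```

View pics/scene2.png

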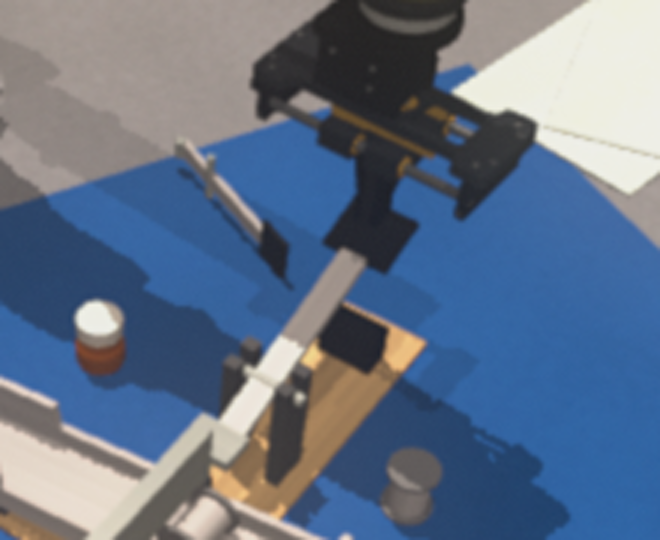

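The fingertip sits over the pad centre, about 12 mm above it. Now I press.

play_rows --series '[0, 0, 0, 0.008, 0, 0, 0, 0, 0, 0, 0.016, 0, 0, 0, 0, 0, 0, 0.026, 0, 0, 0, 0, 0, 0, 0.036, 0, 0, 0, 0, 0, 0, 0.046, 0, 0, 0, 0, 0, 0, 0.056, 0, 0, 0, 0, 0, 0, 0.066, 0, 0, 0, 0, 0, 0, 0.076, 0, 0, 0, 0, 0, 0, 0.086, 0, 0, 0, 0, 0, 0, 0.093, 0, 0, 0]'

```text
time: 2.97
position: [0.5064, 0.2334, 0.0632]
tool_rot: [1.69, 2.647, -0.002]
ft_force: [0.4, -0.6, 3.2]
grip_width: 0.007
```

```bash
python3 go.py .506 .234 .053 25
python3 - <<'E'
from bench import *
from h import *
d=get_image("scene");f=d["frame"][140:340,230:450]
cv2.imwrite("pics/scene3.png",cv2.resize(f,None,fx=3,fy=3,interpolation=2)[:,:,::-1])
E
```

```text
pos [0.5064 0.2334 0.0632] F [ 0.35 -0.62  3.19] t 2.9667 grip 0.007152898671030092
shift [ 0.0007 -0.0001  0.0102] turn [-0.   0.1 -0.1]
```

View pics/scene3.png

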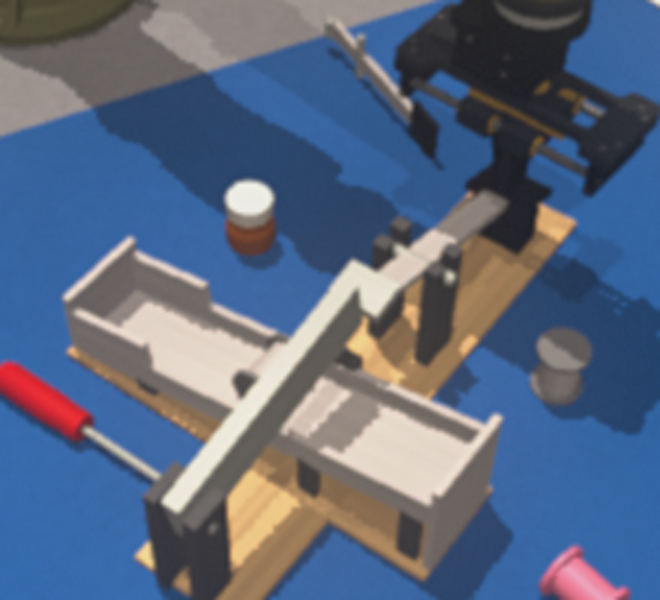

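The gate is up, the press reads about 3 N, and the reel is already rolling under the gate (crop (255,370)). I'll press a few more mm and hold.

play_rows --series '[0, 0, 0, 0.003, 0, 0, 0, 0, 0, 0, 0.006, 0, 0, 0, 0, 0, 0, 0.006, 0, 0, 0, 0, 0, 0, 0.006, 0, 0, 0, 0, 0, 0, 0.006, 0, 0, 0, 0, 0, 0, 0.006, 0, 0, 0, 0, 0, 0, 0.006, 0, 0, 0, 0, 0, 0, 0.006, 0, 0, 0, 0, 0, 0, 0.006, 0, 0, 0, 0, 0, 0, 0.006, 0, 0, 0]'

```text
time: 3.85
position: [0.5063, 0.2345, 0.0587]
tool_rot: [1.69, 2.648, 0.0]
ft_force: [-0.9, -1.1, 1.8]
grip_width: 0.004
```

play_rows --series '[0, 0, 0, 0, 0, 0, 0, 0, 0, 0, 0, 0, 0, 0, 0, 0, 0, 0, 0, 0, 0, 0, 0, 0, 0, 0, 0, 0, 0, 0, 0, 0, 0, 0, 0, 0, 0, 0, 0, 0, 0, 0, 0, 0, 0, 0, 0, 0, 0, 0, 0, 0, 0, 0, 0, 0, 0, 0, 0, 0, 0, 0, 0, 0, 0, 0, 0, 0, 0, 0]'

```text
time: 4.68
position: [0.5062, 0.2345, 0.0586]
tool_rot: [1.69, 2.648, 0.0]
ft_force: [-0.3, -1.0, 2.0]
grip_width: 0.008
```

```bash
python3 go.py .506 .234 .18 25
python3 - <<'E'
from bench import *
from h import *
d=get_image("scene");f=d["frame"][140:340,230:450]
cv2.imwrite("pics/scene4.png",cv2.resize(f,None,fx=3,fy=3,interpolation=2)[:,:,::-1])
d=get_image("top");np.savez("pics/top4.npz",**d);f=d["frame"][110:330,180:420]
cv2.imwrite("pics/top4.png",cv2.resize(f,None,fx=2.5,fy=2.5,interpolation=2)[:,:,::-1])
E
```

```text
pos [0.5062 0.2345 0.0586] F [-0.32 -1.03  2.04] t 4.6833 grip 0.008195812497378935
shift [-0.0003 -0.0004 -0.1214] turn [ 0.  -0.  -0.1]
```

View pics/scene4.png

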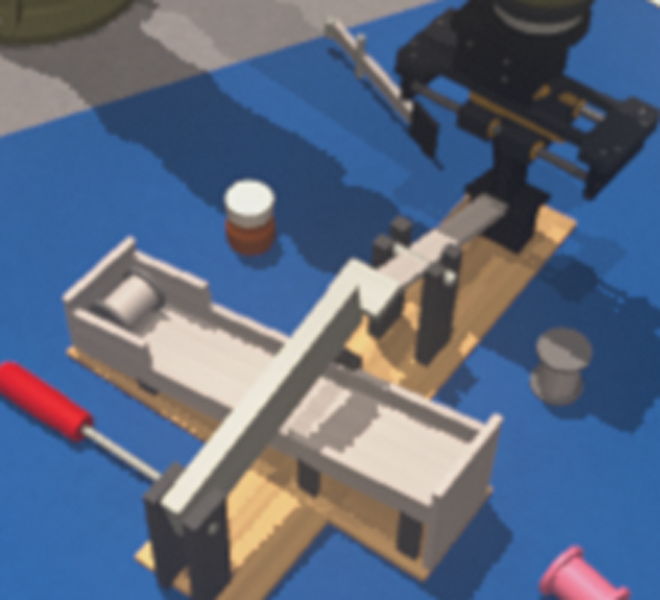

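View pics/top4.png

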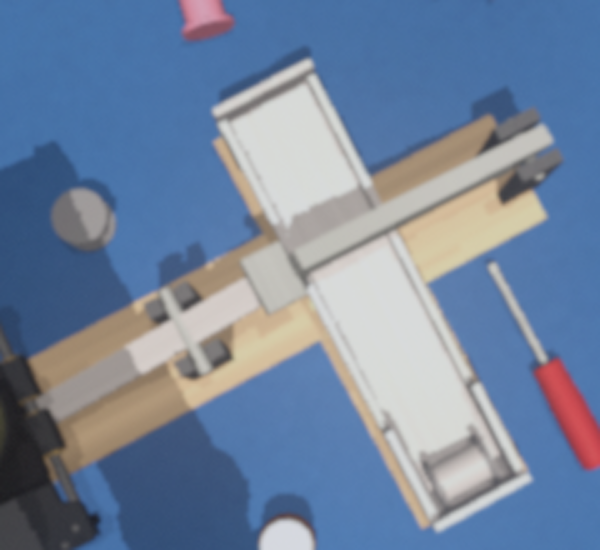

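The reel lies in the pocket against the end wall (top crop (462,472)). I'll let the lever up gently.

play_rows --series '[0, 0, 0, -0.006, 0, 0, 0, 0, 0, 0, -0.014, 0, 0, 0, 0, 0, 0, -0.022, 0, 0, 0, 0, 0, 0, -0.03, 0, 0, 0, 0, 0, 0, -0.038, 0, 0, 0, 0, 0, 0, -0.046, 0, 0, 0, 0, 0, 0, -0.054, 0, 0, 0, 0, 0, 0, -0.062, 0, 0, 0, 0, 0, 0, -0.068, 0, 0, 0, 0, 0, 0, -0.074, 0, 0, 0]'

```text
time: 5.62
position: [0.5067, 0.2339, 0.1333]
tool_rot: [1.69, 2.647, 0.0]
ft_force: [0.5, -1.5, 1.5]
grip_width: 0.007
```

play_rows --series '[0, 0, 0, -0.006, 0, 0, 0, 0, 0, 0, -0.012, 0, 0, 0, 0, 0, 0, -0.02, 0, 0, 0, 0, 0, 0, -0.035, 0, 0, 0, 0, 0, 0, -0.055, 0, 0, 0, 0, 0, 0, -0.08, 0, 0, 0, 0, 0.02, 0, -0.1, 0, 0, 0, 0, 0.05, 0, -0.11, 0, 0, 0, 0, 0.08, 0, -0.11, 0, 0, 0, 0, 0.1, 0, -0.11, 0, 0, 0]'

```text
time: 6.45
position: [0.462, 0.329, 0.2438]
tool_rot: [-1.684, -2.65, -0.004]
ft_force: [0.6, 1.4, 1.1]
grip_width: 0.006
```

play_rows --series '[0, 0, 0, 0, 0, 0, 0, 0, 0, 0, 0, 0, 0, 0, 0, 0, 0, 0, 0, 0, 0, 0, 0, 0, 0, 0, 0, 0, 0, 0, 0, 0, 0, 0, 0]'

```text
time: 6.87
position: [0.4647, 0.3239, 0.2425]
tool_rot: [1.693, 2.647, -0.0]
ft_force: [1.1, -0.0, -0.3]
grip_width: 0.004
```

```bash
python3 go.py .506 .234 .18 25
python3 - <<'E'
from bench import *
from h import *
d=get_image("scene");np.savez("pics/scene5.npz",**d);f=d["frame"][140:340,230:450]
cv2.imwrite("pics/scene5.png",cv2.resize(f,None,fx=3,fy=3,interpolation=2)[:,:,::-1])
d=get_image("top");np.savez("pics/top5.npz",**d);f=d["frame"][110:330,140:420]
cv2.imwrite("pics/top5.png",cv2.resize(f,None,fx=2.5,fy=2.5,interpolation=2)[:,:,::-1])
E
```

```text
pos [0.4647 0.3239 0.2425] F [ 1.14 -0.05 -0.34] t 6.8667 grip 0.0035541057227045335
shift [-0.0989 -0.0002  0.0626] turn [-0.   0.  -0.2]
```

View pics/scene5.png

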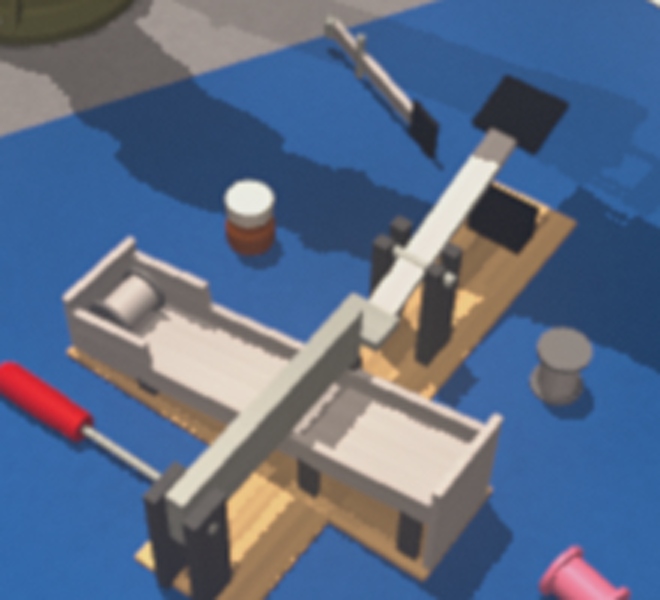

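View pics/top5.png

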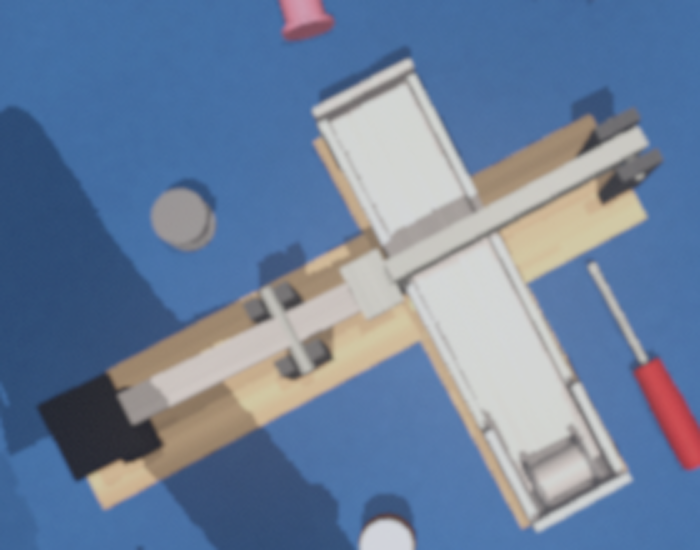

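Run:
```python
from bench import *
from h import *
t=load("top5");s=load("scene5")
pad=two(t,(177,281),s,(403.3,177.7));print("pad",pad)
r,e=two(t,(140+562/2.5,110+468/2.5),s,(230+130/3,140+300/3));print("reel",r,e)
u=np.array([np.cos(np.radians(115.5)),np.sin(np.radians(115.5))]) # -x of rack
c=onz(t,257,245,.099)[:2]-.125*u; d=r[:2]-c; print("rack x,y",-d@u, d@np.array([u[1],-u[0]]), d@np.array([-u[1],u[0]]))
st=get_state();print(np.abs(st["qd"]).max(),st["time"]);print(close_job())
```

```text
pad (array([0.50503215, 0.23368094, 0.1383273 ]), np.float64(0.0014473515329946345))
reel [ 0.4734089  -0.07996009  0.04450428] 0.002827703354139051
rack x,y 0.004859543349139697 -0.16313328191059642 0.16313328191059642
0.005873027870257776 6.9667
the job is handed in; nothing more can be done
None
```

I pressed the padded end of the larger lever, the one in the saddle, with the closed fingers at 2–3 N. The gate went up and the reel rolled into the catch pocket. I then let the lever up gently, backed the hand off about 100 mm up and away, and handed the job in at about 7 s.

The last pictures, taken before hand-in, show:
- **Reel:** against the end wall of the pocket, measured at rack x ≈ +5 mm, y ≈ -163 mm, 45 mm high.
- **Gate and lever:** the gate looks shut by eye, with the lever in its saddle. The pad is back within about 1 pixel of where it started, triangulated at 138 mm high.
- **Bystanders:** the spare reel, jar and screwdriver look unmoved.

Two numbers did not agree exactly with the description. The pad reads 138 mm instead of 142 mm, but it read the same before I pressed it, so this is camera error. The reel's y is about 14 mm off the stated pocket centre of -177 mm. I put that down to my rough estimate of the rack origin, and it is still clear of the -140 mm limit.

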